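# Put two camping lanterns back together after cleaning

## Task

Put both cleaned camping lanterns back together: the tall frosted globe and then the yellow hood go on the yellow lantern, the short amber globe and then the green hood on the green lantern, each globe standing upright and centred on its lantern's plate and each hood sitting level and fully down on its globe. The globes are glass, so set them down gently and never let them fall or tip over, and leave the mug, the jar and the plant where they are.

Things in the scene. Friction and masses are not known exactly. Their poses are not given: they have to be found in the camera images.
- yellow_seat (a point): The yellow lantern without its glass: round yellow tank, 110 mm across, loose on the bench, 1.3 kg, with a flat steel globe plate 90 mm across on top. The point is the middle of the plate's upper face, 66 mm above the bench; z up. A tapered boss (foot 40 mm across, 8 mm high) and a burner (20 mm across, top 44 mm above the plate) stand on it, inside the fitted globe.
- yellow_globe_mid (a point): The tall frosted white glass globe of the yellow lantern: an upright straight tube open at both ends, 66 mm outside diameter, 3 mm wall, 95 mm tall, about 160 g, standing on the bench at the start. The point is its centre, half-way up; z is its axis, up. It stands on the lantern's plate round the burner.
- yellow_hood_mid (a point): The yellow hood, upright on the bench: 96 mm across, about 140 g. Grip its vent cap: 32 mm diameter, 34 to 60 mm above the hood's lower edge, brass ball on top to 67 mm; the roof slopes down from the cap. The point is on its axis 30 mm above the lower edge; z up. Seated, a skirt and a tapered plug reach 12 mm below the globe's rim: lower edge 83 mm above the globe plate.
- green_seat (a point): The green lantern without its glass: round green tank, 110 mm across, loose on the bench, 1.3 kg, with a flat steel globe plate 78 mm across on top. The point is the middle of the plate's upper face, 66 mm above the bench; z up. A tapered boss (foot 28 mm across, 8 mm high) and a burner (20 mm across, top 44 mm above the plate) stand on it, inside the fitted globe.
- green_globe_mid (a point): The short amber glass globe of the green lantern: an upright straight tube open at both ends, 54 mm outside diameter, 3 mm wall, 70 mm tall, about 160 g, standing on the bench at the start. The point is its centre, half-way up; z is its axis, up. It stands on the lantern's plate round the burner.
- green_hood_mid (a point): The green hood, upright on the bench: 84 mm across, about 140 g. Grip its vent cap: 32 mm diameter, 34 to 60 mm above the hood's lower edge, brass ball on top to 67 mm; the roof slopes down from the cap. The point is on its axis 30 mm above the lower edge; z up. Seated, a skirt and a tapered plug reach 12 mm below the globe's rim: lower edge 58 mm above the globe plate.
- mug_rim (a point): Bystander: a blue mug, 76 mm across and 78 mm tall, with a handle reaching 77 mm from its axis. The point is the centre of its mouth. Leave it where it is.
- jar: Bystander: a closed glass jar with a black lid, 62 mm across and 85 mm tall. Origin at the centre of its underside. Leave it where it is.
- succulent: Bystander: a small green plant in a terracotta pot, 66 mm across, about 90 mm tall with its leaves. Origin at the centre of its underside. Leave it where it is.
Things that resemble listed ones, but are neither listed nor needed, are in the scene too. Leave any blue, pink or purple look-alike of the part that bears green_globe_mid alone.

How it is judged:
By the outcome, as a careful person would: the job done as asked, in the order asked, and still so for the second after the job is handed in, with the robot touching nothing.
It also fails if it takes over 128 s, if anything falls off the work surface, if the arm or the gripper's body presses on something with over 40 N, if the wrist force passes 120 N, or if a joint passes its speed limit or range.

## Robot

A 7-joint arm with a two-finger parallel gripper is mounted at the origin on the work surface. World frame = base frame: x ahead of the robot, y to its left, z up, the work surface at z = 0. Lengths are in m, angles in rad, forces in N, time in s.
With the tool pointing down it reaches from about 0.4 to 0.9 m from the base axis. Payload 5.6 kg.
Tool frame: the origin (TCP) lies at the very end of the fingers, on their centre line; the grasp point (between the pads) lies 19 mm behind it; z points along the fingers, y is the line along which they close (so a half turn about z gives the same grasp; the last joint's range is limited). The gripper opens to 92 mm and grips with 3 to 60 N. Pads are 20 mm wide; open, the fingers measure 128 mm over their backs; the gripper's body (75 mm by 189 mm) begins 69 mm behind the grasp point.
Start: joints at [1.262, 0.468, -0.012, 1.603, 0.006, 1.071, -0.056], TCP at [0.171, -0.627, 0.215] pointing down, gripper open.
Joint ranges: [-2.53, 2.53], [-0.31, 2.02], [-1.57, 1.55], [0.28, 2.44], [-1.29, 4.43], [0.15, 1.84], [-2.92, 2.92]. Speed limits (rad/s): [2.57, 2.57, 3.14, 3.14, 3.14, 3.14, 3.14].

## Interface

Orientations are given as a unit quaternion [w, x, y, z].
In Python, from rig import sensors, get_image, get_calibration, env gives the robot as it stands.
- The arm moves only by the tool arm_command, never from a script. Its argument "rows" is a list of rows, each a list of 7 numbers: the finger opening in mm, from 0 to 91.9, then the shift along the world's x, y, z in mm, then the turn, a rotation vector about the world's x, y, z in rad. In form: [[grip, dx, dy, dz, wx, wy, wz], ...]. A call has exactly 8 rows; each row shifts and turns the commanded pose from where the row before left it; what a row does not reach is not made up. A row lasts 1/12 s, in which the tool goes at most 41.7 mm and 7.16 degrees, less where a joint would pass 70% of its speed; a pose out of reach is approached as far as the arm can. A call with a gripper value outside its range is refused whole. The fingers move at their own pace and stop on an object; "newtons" is the grip in N (left out, the last holds). Time passes only in rows, so rows that do not move let the fingers close, or fill a call up. It gives the time, the measured TCP pose, the force, the opening and the grip force at its end, in the units of the state.
- sensors.observe(): the state, without advancing time (a new reading comes with each control period).
- get_image(name): name is "scene" or "top" or "wrist"; returns (picture, depth): 384x512x3 uint8, red, green, blue; 384x512 float32, m along the optical axis (not along the pixel's ray), 0 where there is no reading.
- get_calibration(name): a dict with "fx", "fy", "cx", "cy" (pixels), "camera_from_world" (4x4, takes a point from world to camera coordinates); the wrist camera has in their place "hand_eye" (4x4, takes a point from camera to tool coordinates, whose origin is the TCP and whose axes are the flange's). Camera axes: x right, y down, z forward; pixel columns grow to the right and rows downward; lengths in m; the calibration is good to about 2 mm. A picture is of the moment at which its call begins: read the wrist's pose just before it. get_calibration takes no time and is no camera call.
- env.finish_job(): hands the job in; it is judged then, once.
The state is a dict: "clock": time; "joint_positions": joint angles; "qd": joint speeds; "joint_efforts": joint torques, N m; "ee_pos": TCP position; "ee_rot": TCP orientation; "ft_force": force on the tool from outside, world axes, zero at the start; "ft_torque": the same for the moment, N m; "opening": finger opening in m; "grip_force": force on a finger pad.
Only numpy, scipy, OpenCV 4.12 (cv2) and the standard library are available. Lean on these libraries where they do the work, as an engineer would, in place of code of your own. Each camera call takes 0.05 s, during which the arm holds its last target. There are 200 camera calls.

## Working session

There is one attempt and no reset: what is moved stays moved. The work goes in short steps, Python scripts to look and compute and a tool call to move; the robot and the scene stay as the last step left them, time stands still between calls to the robot, and variables do not carry over. Pictures are saved under pics/ and viewed, at most 14 in all, crops included, and the job is handed in when it is done.

Besides the shell and the picture viewer there is one more tool, called by a JSON object that holds its "name" and its "arguments", one argument or row to a line. arm_command: Moves the arm, as the interface text tells. Its arguments: {"type":"object","properties":{"rows":{"type":"array","items":{"type":"array","items":{"type":"number"}}},"newtons":{"type":"number"}},"required":["rows"]}

```bash
mkdir -p pics; ls; cat > h.py <<'E'
import numpy as np, cv2
from rig import sensors, get_image, get_calibration, env
def grab(n,tag):
    s=sensors.observe(); im,d=get_image(n); cv2.imwrite(f'pics/{tag}.png',cv2.cvtColor(im,cv2.COLOR_RGB2BGR)); np.savez(f'pics/{tag}.npz',im=im,d=d,p=s['ee_pos'],q=s['ee_rot']); return im,d
E
python3 - <<'E'
from h import *
s=sensors.observe(); print(s)
for n in ['scene','top','wrist']:
    grab(n,n+'0'); c=get_calibration(n); print(n,c)
a=cv2.imread('pics/scene0.png');b=cv2.imread('pics/top0.png')
E
```

```text
pics
{'clock': 0.0, 'joint_positions': array([ 1.2620211 ,  0.46837578, -0.01163439,  1.60359474,  0.00602382,
        1.07139474, -0.05633609]), 'qd': array([ 0.00195059,  0.00030751, -0.00107769,  0.00041846,  0.00010068,
        0.00128483, -0.00055015]), 'joint_efforts': array([ 2.10762969e-04, -5.20574641e+01, -1.24381811e-02, -2.43757045e+01,
       -5.68329217e-02,  1.71653990e-02,  1.90409555e-04]), 'ee_pos': array([ 0.1705226 , -0.62664334,  0.21365323]), 'ee_rot': array([-8.50476951e-04,  9.91187067e-01,  1.32466762e-01, -1.78632047e-04]), 'ft_force': array([-0.01812718, -0.24368537,  0.78628667]), 'ft_torque': array([-0.00652491,  0.00406398,  0.00961545]), 'grip_force': 0.0, 'opening': 0.09179911915640246}
scene {'fx': 347.30592675721755, 'fy': 347.30592675721755, 'cx': 256.57108575301066, 'cy': 191.18690927290052, 'camera_from_world': array([[ 0.37800511,  0.92578779,  0.00539489, -0.19329344],
       [ 0.56892942, -0.22769255, -0.79023757, -0.2622451 ],
       [-0.73036392,  0.30178315, -0.61277685,  1.56988863],
       [ 0.        ,  0.        ,  0.        ,  1.        ]])}
top {'fx': 477.00532050986425, 'fy': 477.00532050986425, 'cx': 249.46134321750912, 'cy': 185.6208121410857, 'camera_from_world': array([[ 0.01599826, -0.9997942 ,  0.01247419, -0.01328688],
       [-0.99638922, -0.01698168, -0.08318745,  0.56553443],
       [ 0.08338216, -0.0110983 , -0.99645584,  1.38827651],
       [ 0.        ,  0.        ,  0.        ,  1.        ]])}
wrist {'fx': 279.8878044568407, 'fy': 279.8878044568407, 'cx': 251.02507103109838, 'cy': 192.6557818966706, 'hand_eye': array([[-6.05834141e-05, -9.65157377e-01, -2.61670086e-01,
         7.39382859e-02],
       [ 9.99999073e-01,  2.97441908e-04, -1.32862573e-03,
         1.13707313e-04],
       [ 1.36016458e-03, -2.61669924e-01,  9.65156464e-01,
        -1.70421061e-01],
       [ 0.00000000e+00,  0.00000000e+00,  0.00000000e+00,
         1.00000000e+00]])}
```

View pics/scene0.png

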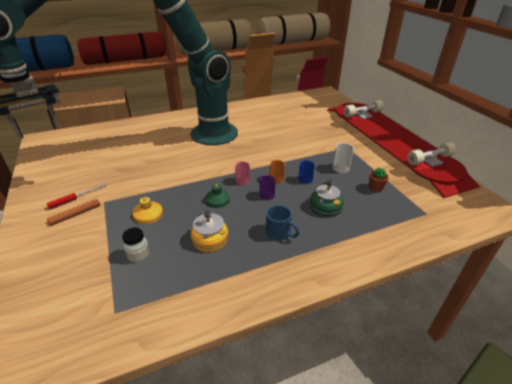

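View pics/top0.png

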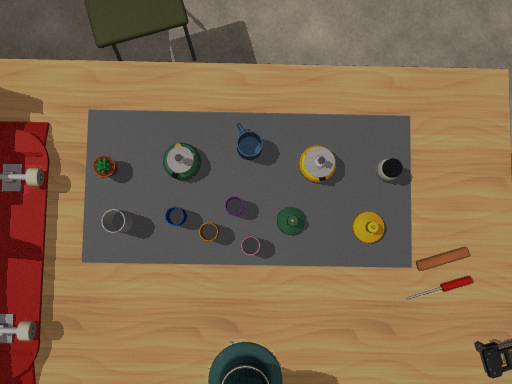

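Scene: lanterns at top-view (182,161) green and (318,163) yellow, hoods at (291,221) green and (369,227) yellow. The frosted globe is at (115,221). Candidates for the amber globe: orange ring (209,232), blue (176,216), purple (235,207), pink (251,246). I choose orange (209,232). The mug (250,145), jar (391,169) and plant (105,166) stay put.

```bash
cat >> h.py <<'E'
def ray(n,u,v,z,tag=None):
    c=get_calibration(n)
    d=np.array([(u-c['cx'])/c['fx'],(v-c['cy'])/c['fy'],1.])
    if n=='wrist':
        from scipy.spatial.transform import Rotation as R
        k=np.load(f'pics/{tag}.npz'); T=np.eye(4); q=k['q']; T[:3,:3]=R.from_quat([q[1],q[2],q[3],q[0]]).as_matrix(); T[:3,3]=k['p']; M=T@c['hand_eye']
    else: M=np.linalg.inv(c['camera_from_world'])
    o=M[:3,3]; w=M[:3,:3]@d
    return (o+w*(z-o[2])/w[2])*1000
E
python3 - <<'E'
from h import *
im=cv2.imread('pics/top0.png'); d=np.load('pics/top0.npz')['d']
cv2.imwrite('pics/topc.png',cv2.resize(im[110:270,80:420],None,fx=2.35,fy=2.35,interpolation=cv2.INTER_CUBIC))
for n,u,v,z in [('yseat',318,163,.066),('gseat',182,161,.066),('yglobe',115,221,.095),('gglobe',209,232,.07),('yhood',369,227,.06),('ghood',291,221,.06),('mug',250,145,.078),('jar',391,169,.085),('plant',105,166,.06),('blue',176,216,.07),('purple',235,207,.07),('pink',251,246,.07)]:
    print(n,ray('top',u,v,z).round(0))
E
```

```text
yseat [ 631. -200.   66.]
gseat [630. 192.  66.]
yglobe [455. 369.  95.]
gglobe [428. 109.  70.]
yhood [ 449. -349.   60.]
ghood [ 463. -124.   60.]
mug [678.  -3.  78.]
jar [ 615. -406.   85.]
plant [612. 414.  60.]
blue [472. 204.  70.]
purple [500.  37.  70.]
pink [390. -11.  70.]
```

View pics/topc.png

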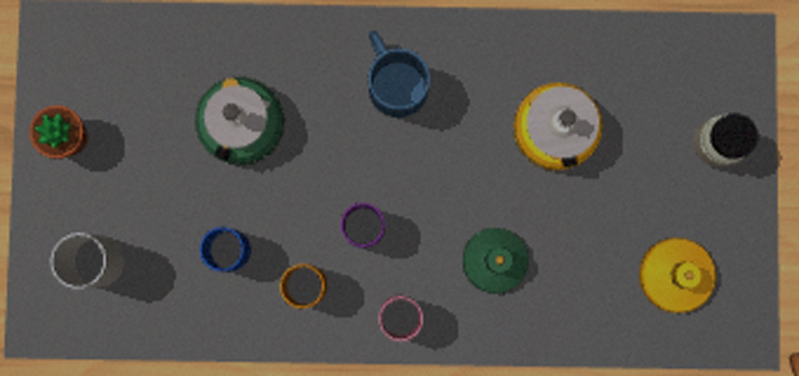

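The crop confirms the amber ring at crop (302,286), i.e. top (209,232), and the frosted globe at crop (78,260). Moving over the yellow lantern first for a close measurement.

{"name": "arm_command", "arguments": {
  "rows": [
    [90,27,27,0,0,0,0],
    [90,27,27,0,0,0,0],
    [90,27,27,0,0,0,0],
    [90,27,27,0,0,0,0],
    [90,27,27,0,0,0,0],
    [90,27,27,0,0,0,0],
    [90,27,27,0,0,0,0],
    [90,27,27,0,0,0,0]
  ],
  "newtons": 10
}}

```text
clock: 0.82
ee_pos: [0.3876, -0.4096, 0.2145]
ee_rot: [-0.0, 0.991, 0.132, -0.0]
ft_force: [0.9, -0.9, 0.2]
opening: 0.0901
grip_force: 0.0
```

{"name": "arm_command", "arguments": {
  "rows": [
    [90,27,27,0,0,0,0],
    [90,27,27,0,0,0,0],
    [90,27,27,0,0,0,0],
    [90,27,27,0,0,0,0],
    [90,27,27,0,0,0,0],
    [90,27,27,0,0,0,0],
    [90,27,27,0,0,0,0],
    [90,0,0,0,0,0,0]
  ]
}}

```text
clock: 1.48
ee_pos: [0.5808, -0.2133, 0.2144]
ee_rot: [-0.002, 0.99, 0.138, 0.002]
ft_force: [-0.9, 0.8, 0.0]
opening: 0.09
grip_force: 0.0
```

```bash
python3 - <<'E'
from h import *
grab('wrist','w1'); print(sensors.observe()['ee_pos'],sensors.observe()['clock'])
E
```

```text
[ 0.57825097 -0.2170796   0.2141259 ] 1.5333
```

View pics/w1.png

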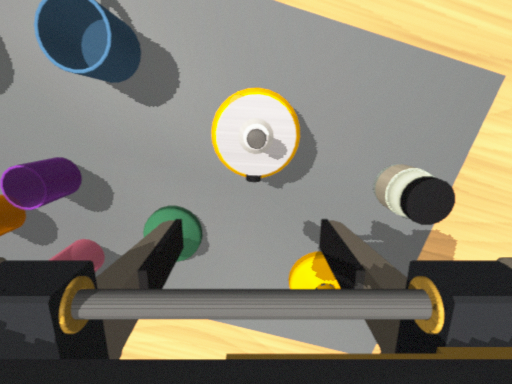

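The wrist view shows the yellow lantern's plate around (255,134), with the purple, pink and green hood at the left. The spot under the TCP is partly hidden by the gripper, so I'll look from ~80–100 mm behind.

```bash
cat >> h.py <<'E'
def blob(tag,lo,hi,box):
    """ellipse of the largest HSV-mask contour inside box (u0,v0,u1,v1)"""
    im=cv2.imread(f'pics/{tag}.png'); u0,v0,u1,v1=box
    h=cv2.cvtColor(im,cv2.COLOR_BGR2HSV)[v0:v1,u0:u1]
    m=cv2.inRange(h,np.array(lo),np.array(hi)); m=cv2.morphologyEx(m,cv2.MORPH_OPEN,np.ones((2,2)))
    c=max(cv2.findContours(m,cv2.RETR_EXTERNAL,cv2.CHAIN_APPROX_NONE)[0],key=cv2.contourArea)
    e=cv2.fitEllipse(cv2.convexHull(c)); return (e[0][0]+u0,e[0][1]+v0),e[1],cv2.contourArea(c)
E
python3 - <<'E'
from h import *
b=blob('w1',(0,0,150),(180,60,255),(200,75,310,190)); print(b, ray('wrist',*b[0],.066,'w1'))
b=blob('w1',(15,100,100),(35,255,255),(200,75,310,190)); print(b, ray('wrist',*b[0],.060,'w1'))
b=blob('w1',(0,0,60),(180,60,140),(240,122,272,155)); print(b, ray('wrist',*b[0],.110,'w1'))
# top cam
b=blob('top0',(0,0,120),(180,60,255),(295,135,345,190)); print(b, ray('top',*b[0],.066))
b=blob('top0',(0,0,120),(180,70,255),(160,135,205,185)); print(b, ray('top',*b[0],.066))
b=blob('top0',(5,100,60),(20,255,255),(190,215,228,250)); print(b, ray('top',*b[0],.07))
b=blob('top0',(0,0,110),(180,60,255),(95,200,135,240)); print(b, ray('top',*b[0],.095))
E
```

```text
((256.6371536254883, 135.45336151123047), (78.7383804321289, 80.7009506225586), 4891.5) [ 634.63923636 -203.64882248   66.        ]
((256.29071044921875, 133.44712448120117), (89.52699279785156, 90.8844223022461), 1058.5) [ 636.36642689 -202.82719072   60.        ]
((257.2147674560547, 139.4835147857666), (18.210554122924805, 19.022401809692383), 188.0) [ 633.43746302 -203.92468531  110.        ]
((320.13304901123047, 162.52219772338867), (29.6350040435791, 29.77617073059082), 537.0) [ 632.54093342 -206.47948693   66.        ]
((180.57883071899414, 160.16738510131836), (25.645751953125, 26.102930068969727), 356.0) [632.26659226 195.96956058  66.        ]
((206.82896041870117, 226.9678373336792), (7.054320812225342, 15.261614799499512), 26.0) [441.96898919 115.7029935   70.        ]Traceback (most recent call last):
  File "<stdin>", line 9, in <module>
  File "h.py", line 20, in blob
    e=cv2.fitEllipse(cv2.convexHull(c)); return (e[0][0]+u0,e[0][1]+v0),e[1],cv2.contourArea(c)
cv2.error: OpenCV(4.12.0) /io/opencv/modules/imgproc/src/shapedescr.cpp:361: error: (-201:Incorrect size of input array) There should be at least 5 points to fit the ellipse in function 'fitEllipseNoDirect'
```

{"name": "arm_command", "arguments": {
  "rows": [
    [90,-19,36,0,0,0,0],
    [90,-19,36,0,0,0,0],
    [90,-19,36,0,0,0,0],
    [90,-19,36,0,0,0,0],
    [90,-19,36,0,0,0,0],
    [90,-19,36,0,0,0,0],
    [90,-10,36,0,0,0,0],
    [90,0,36,0,0,0,0]
  ]
}}

```text
clock: 2.2
ee_pos: [0.4491, 0.0654, 0.2146]
ee_rot: [0.001, 0.991, 0.131, -0.001]
ft_force: [1.6, 0.2, -0.5]
opening: 0.0897
grip_force: 0.0
```

{"name": "arm_command", "arguments": {
  "rows": [
    [90,0,36,0,0,0,0],
    [90,0,36,0,0,0,0],
    [90,0,36,0,0,0,0],
    [90,0,36,0,0,0,0],
    [90,0,36,0,0,0,0],
    [90,0,36,0,0,0,0],
    [90,0,36,0,0,0,0],
    [90,0,0,0,0,0,0]
  ]
}}

```text
clock: 2.87
ee_pos: [0.4502, 0.324, 0.2147]
ee_rot: [-0.002, 0.991, 0.136, 0.0]
ft_force: [-0.8, 0.1, 0.1]
opening: 0.09
grip_force: 0.0
```

```bash
python3 - <<'E'
from h import *
grab('wrist','w2'); print(sensors.observe()['ee_pos'],sensors.observe()['clock'],sensors.observe()['joint_positions'])
E
```

```text
[0.45076368 0.32036414 0.21428521] 2.9167 [-0.26143908  0.36020086 -0.51415978  1.81679746  0.20343706  1.0171799
 -2.15627028]
```

View pics/w2.png

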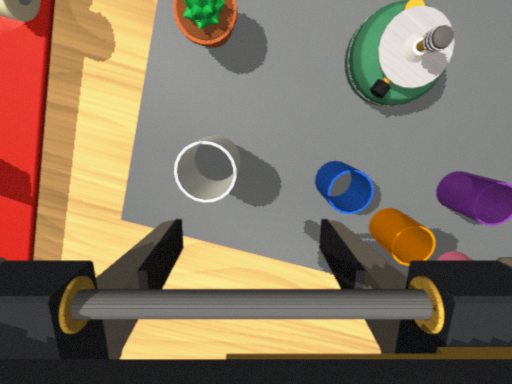

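Wrist view: frosted globe's rim around (207,170), amber globe (415,240), blue (345,187), green lantern plate (415,47).

```bash
python3 - <<'E'
from h import *
for lo in (170,190,210):
  try:
    b=blob('w2',(0,0,lo),(180,70,255),(165,125,245,210)); print(b, ray('wrist',*b[0],.095,'w2'))
  except Exception as e: print('x')
b=blob('w2',(5,150,120),(18,255,255),(365,200,440,268)); print(b)
im=cv2.imread('pics/w2.png'); 
cv2.imwrite('pics/w2c.png',cv2.resize(im[120:280,160:450],None,fx=2.7,fy=2.7,interpolation=cv2.INTER_CUBIC))
print(ray('wrist',205.5,171,.095,'w2'),ray('wrist',413,242,.07,'w2'))
E
```

```text
((205.62862396240234, 172.28296279907227), (60.88109588623047, 63.87834548950195), 2972.5) [454.02401239 375.557897    95.        ]
((205.63601303100586, 172.32280349731445), (60.228694915771484, 63.32959747314453), 2920.0) [453.9845284  375.54064589  95.        ]
((205.6989288330078, 172.25601196289062), (59.80552291870117, 62.69499588012695), 293.0) [454.07218809 375.49304986  95.        ]
((401.3603286743164, 236.7398338317871), (44.33133316040039, 69.51103210449219), 2228.0)
[455.3250281  376.00177843  95.        ] [432.39777993 114.67415562  70.        ]
```

View pics/w2c.png

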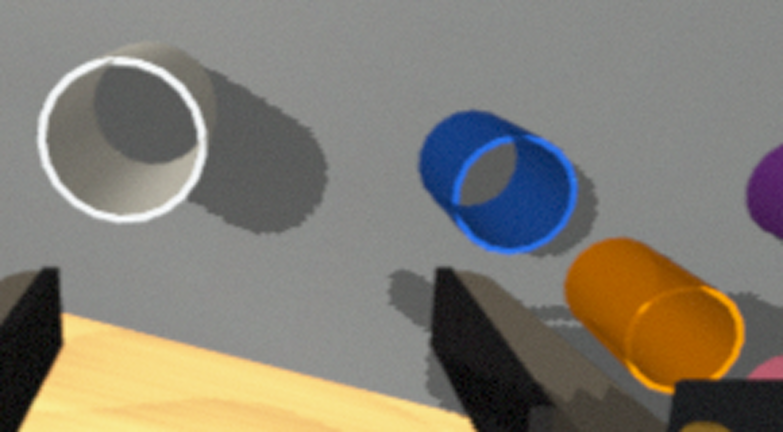

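{"name": "arm_command", "arguments": {
  "rows": [
    [90,1.5,29,0,0,0,0],
    [90,2,28.5,0,0,0,0],
    [90,0,0,-30,0,0,0],
    [90,0,0,-30,0,0,0],
    [90,0,0,-30,0,0,0],
    [90,0,0,0,0,0,0],
    [90,0,0,0,0,0,0],
    [90,0,0,0,0,0,0]
  ]
}}

```text
clock: 3.58
ee_pos: [0.4564, 0.3748, 0.126]
ee_rot: [-0.0, 0.991, 0.132, 0.001]
ft_force: [-0.7, 0.1, 0.2]
opening: 0.09
grip_force: 0.0
```

```bash
python3 - <<'E'
from h import *
grab('wrist','w3'); print(sensors.observe()['ee_pos'])
E
```

```text
[0.45662152 0.37539884 0.12666595]
```

View pics/w3.png

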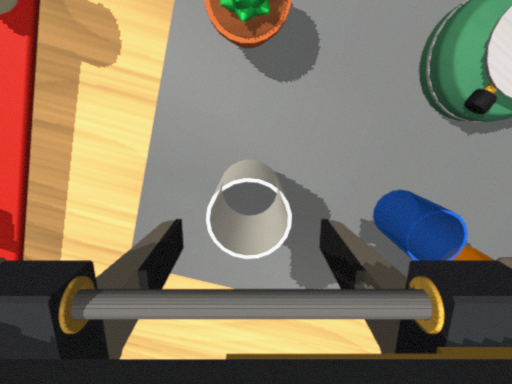

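The globe is centred between the fingers, rim centre around (249,218).

```bash
python3 - <<'E'
from h import *
b=blob('w3',(0,0,190),(180,70,255),(195,165,300,262)); print(b, ray('wrist',*b[0],.095,'w3'),ray('wrist',249,218,.095,'w3'))
E
```

```text
((249.3257598876953, 219.00553512573242), (80.81873321533203, 85.7185287475586), 578.0) [454.57480843 375.79209106  95.        ] [455.29856306 376.24446815  95.        ]
```

{"name": "arm_command", "arguments": {
  "rows": [
    [90,0,0.5,-25,0,0,0],
    [90,0,0,-25,0,0,0],
    [90,0,0,-20,0,0,0],
    [90,0,0,-12,0,0,0],
    [90,0,0,-5,0,0,0],
    [75,0,0,0,0,0,0],
    [70,0,0,0,0,0,0],
    [64,0,0,0,0,0,0]
  ],
  "newtons": 15
}}

```text
clock: 4.3
ee_pos: [0.4561, 0.3766, 0.0391]
ee_rot: [-0.001, 0.991, 0.132, 0.001]
ft_force: [-0.1, -0.1, -0.1]
opening: 0.0719
grip_force: 0.0
```

{"name": "arm_command", "arguments": {
  "rows": [
    [60,0,0,0,0,0,0],
    [60,0,0,0,0,0,0],
    [60,0,0,0,0,0,0],
    [60,0,0,0,0,0,0],
    [60,0,0,0,0,0,0],
    [60,0,0,0,0,0,0],
    [60,0,0,0,0,0,0],
    [60,0,0,0,0,0,0]
  ]
}}

```text
clock: 4.97
ee_pos: [0.4559, 0.3765, 0.0389]
ee_rot: [-0.0, 0.991, 0.132, 0.001]
ft_force: [0.1, -0.2, 7.1]
opening: 0.0656
grip_force: 15.0
```

{"name": "arm_command", "arguments": {
  "rows": [
    [60,0,0,8,0,0,0],
    [60,0,0,16,0,0,0],
    [60,0,0,25,0,0,0],
    [60,0,0,30,0,0,0],
    [60,0,0,30,0,0,0],
    [60,0,0,30,0,0,0],
    [60,0,0,25,0,0,0],
    [60,2,-7,13,0,0,0]
  ]
}}

```text
clock: 5.63
ee_pos: [0.4571, 0.3709, 0.2183]
ee_rot: [-0.002, 0.991, 0.134, 0.002]
ft_force: [0.5, 0.7, -1.3]
opening: 0.0653
grip_force: 15.0
```

{"name": "arm_command", "arguments": {
  "rows": [
    [60,5,-15,0,0,0,0],
    [60,8,-26,0,0,0,0],
    [60,11,-36,0,0,0,0],
    [60,11,-36,0,0,0,0],
    [60,11,-36,0,0,0,0],
    [60,11,-36,0,0,0,0],
    [60,11,-36,0,0,0,0],
    [60,11,-36,0,0,0,0]
  ]
}}

```text
clock: 6.3
ee_pos: [0.5356, 0.109, 0.214]
ee_rot: [0.0, 0.991, 0.132, -0.001]
ft_force: [0.6, -0.1, -1.5]
opening: 0.0657
grip_force: 15.0
```

{"name": "arm_command", "arguments": {
  "rows": [
    [60,11,-36,0,0,0,0],
    [60,11,-36,0,0,0,0],
    [60,11,-36,0,0,0,0],
    [60,11,-36,0,0,0,0],
    [60,11,-36,0,0,0,0],
    [60,11,-36,0,0,0,0],
    [60,8,-24,0,0,0,0],
    [60,5,-16,0,0,0,0]
  ]
}}

```text
clock: 6.97
ee_pos: [0.6144, -0.149, 0.2134]
ee_rot: [0.0, 0.991, 0.13, -0.001]
ft_force: [0.7, 0.7, -1.7]
opening: 0.0655
grip_force: 15.0
```

{"name": "arm_command", "arguments": {
  "rows": [
    [60,0,0,0,0,0,0],
    [60,0,0,0,0,0,0],
    [60,0,0,0,0,0,0],
    [60,0,0,0,0,0,0],
    [60,0,0,0,0,0,0],
    [60,0,0,0,0,0,0],
    [60,0,0,0,0,0,0],
    [60,0,0,0,0,0,0]
  ]
}}

```text
clock: 7.63
ee_pos: [0.6152, -0.1437, 0.2148]
ee_rot: [0.0, 0.991, 0.133, 0.0]
ft_force: [0.4, -1.0, -0.9]
opening: 0.0653
grip_force: 15.0
```

```bash
python3 - <<'E'
from h import *
grab('wrist','w4'); print(sensors.observe()['ee_pos'])
E
```

```text
[ 0.61520498 -0.14389244  0.2147087 ]
```

View pics/w4.png

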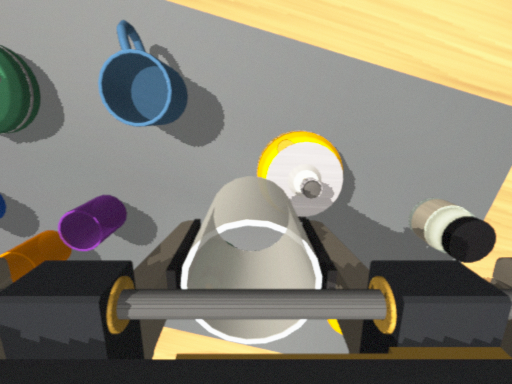

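The globe is held upright; the yellow plate is at (303,177), with its burner top at (311,187).

```bash
python3 - <<'E'
from h import *
b=blob('w4',(0,0,60),(180,60,165),(298,172,325,200)); print(b, ray('wrist',*b[0],.110,'w4'))
im=cv2.imread('pics/w4.png'); h=cv2.cvtColor(im,cv2.COLOR_BGR2HSV)
# plate: leftmost/rightmost white by row; circle fit on world points
m=cv2.inRange(h,(0,0,170),(180,45,255))
pts=[]
for v in range(138,212,3):
    r=np.where(m[v,300:360])[0]
    if len(r): pts.append(ray('wrist',300+r.max()+.5,v,.066,'w4')[:2])
for u in range(285,335,3):
    c=np.where(m[130:170,u])[0]
    if len(c): pts.append(ray('wrist',u,130+c.min(),.066,'w4')[:2])
pts=np.array(pts)
from scipy.optimize import least_squares
f=least_squares(lambda p:np.hypot(*(pts-p[:2]).T)-p[2],[634,-204,45],loss='soft_l1'); print(f.x,np.abs(f.fun).max())
E
```

```text
((310.809663772583, 199.0610237121582), (25.93634033203125, 36.42530059814453), 297.5) [ 624.11868047 -204.54640372  110.        ]
[ 633.16255029 -202.78030835   44.40552823] 14.576008518787532
```

{"name": "arm_command", "arguments": {
  "rows": [
    [60,5,-15,0,0,0,0],
    [60,9,-30,0,0,0,0],
    [60,5,-14.5,0,0,0,0],
    [60,0,0,0,0,0,0],
    [60,0,0,-15,0,0,0],
    [60,0,0,-20,0,0,0],
    [60,0,0,-20,0,0,0],
    [60,0,0,-10,0,0,0]
  ]
}}

```text
clock: 8.35
ee_pos: [0.6328, -0.2038, 0.1468]
ee_rot: [-0.001, 0.991, 0.132, -0.002]
ft_force: [-0.1, 1.0, -3.0]
opening: 0.0658
grip_force: 15.0
```

```bash
python3 - <<'E'
from h import *
print(sensors.observe()['ee_pos'])
grab('wrist','w5'); grab('top','t5'); grab('scene','s5')
a=cv2.imread('pics/w5.png')[60:384,100:420]; b=cv2.resize(cv2.imread('pics/s5.png')[150:280,160:290],None,fx=2.49,fy=2.49,interpolation=cv2.INTER_CUBIC)[:324]
cv2.imwrite('pics/c5.png',np.hstack([a,b]))
E
```

```text
[ 0.63275526 -0.20378214  0.14683922]
```

View pics/c5.png

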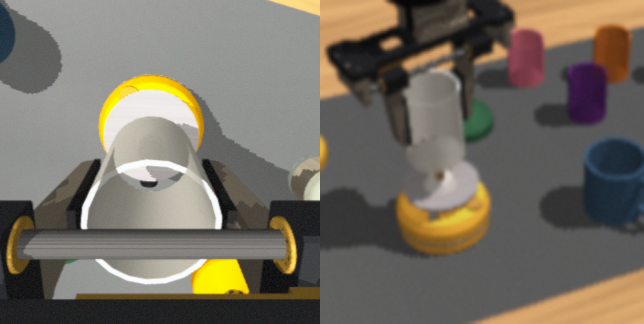

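Globe hangs straight over the burner; both views agree. Lowering.

{"name": "arm_command", "arguments": {
  "rows": [
    [60,0,0,-12,0,0,0],
    [60,0,0,-12,0,0,0],
    [60,0,0,-10,0,0,0],
    [60,0,0,-5,0,0,0],
    [60,0,0,-2,0,0,0],
    [60,0,0,-1,0,0,0],
    [60,0,0,-1,0,0,0],
    [60,0,0,0,0,0,0]
  ]
}}

```text
clock: 9.17
ee_pos: [0.6345, -0.2037, 0.1069]
ee_rot: [0.0, 0.991, 0.132, 0.0]
ft_force: [-0.4, 0.1, -2.1]
opening: 0.0656
grip_force: 15.0
```

{"name": "arm_command", "arguments": {
  "rows": [
    [60,0,0,-0.5,0,0,0],
    [60,0,0,-0.5,0,0,0],
    [60,0,0,-0.5,0,0,0],
    [60,0,0,0,0,0,0],
    [60,0,0,0,0,0,0],
    [60,0,0,0,0,0,0],
    [60,0,0,0,0,0,0],
    [60,0,0,0,0,0,0]
  ]
}}

```text
clock: 9.83
ee_pos: [0.6342, -0.2037, 0.1051]
ee_rot: [0.0, 0.991, 0.132, -0.0]
ft_force: [-0.5, 0.3, -2.2]
opening: 0.0658
grip_force: 15.0
```

{"name": "arm_command", "arguments": {
  "rows": [
    [60,0,0,-0.5,0,0,0],
    [60,0,0,-0.3,0,0,0],
    [60,0,0,0,0,0,0],
    [60,0,0,0,0,0,0],
    [60,0,0,0,0,0,0],
    [60,0,0,0,0,0,0],
    [60,0,0,0,0,0,0],
    [60,0,0,0,0,0,0]
  ]
}}

```text
clock: 10.5
ee_pos: [0.6343, -0.2037, 0.105]
ee_rot: [0.0, 0.991, 0.132, 0.0]
ft_force: [-2.6, 0.6, 5.4]
opening: 0.0657
grip_force: 15.0
```

Contact felt. Releasing slowly, then rising.

{"name": "arm_command", "arguments": {
  "rows": [
    [64,0,0,0,0,0,0],
    [67,0,0,0,0,0,0],
    [70,0,0,0,0,0,0],
    [76,0,0,0,0,0,0],
    [82,0,0,0,0,0,0],
    [88,0,0,0,0,0,0],
    [90,0,0,0,0,0,0],
    [90,0,0,0,0,0,0]
  ]
}}

```text
clock: 11.17
ee_pos: [0.6342, -0.2036, 0.1042]
ee_rot: [-0.0, 0.991, 0.132, -0.0]
ft_force: [0.0, -0.1, -0.6]
opening: 0.0898
grip_force: 0.0
```

{"name": "arm_command", "arguments": {
  "rows": [
    [90,0,0,10,0,0,0],
    [90,0,0,20,0,0,0],
    [90,0,0,30,0,0,0],
    [90,0,0,30,0,0,0],
    [90,-15,-10,20,0,0,0],
    [90,-35,-20,0,0,0,0],
    [90,-30,-25,0,0,0,0],
    [90,-20,-15,0,0,0,0]
  ]
}}

```text
clock: 11.83
ee_pos: [0.5316, -0.2765, 0.2157]
ee_rot: [0.001, 0.991, 0.131, -0.0]
ft_force: [-0.4, -0.2, 0.4]
opening: 0.0898
grip_force: 0.0
```

{"name": "arm_command", "arguments": {
  "rows": [
    [90,-20,-15,0,0,0,0],
    [90,-20,-15,0,0,0,0],
    [90,-20,-15,0,0,0,0],
    [90,0,0,0,0,0,0],
    [90,0,0,0,0,0,0],
    [90,0,0,0,0,0,0],
    [90,0,0,0,0,0,0],
    [90,0,0,0,0,0,0]
  ]
}}

```text
clock: 12.5
ee_pos: [0.4753, -0.3176, 0.2144]
ee_rot: [-0.0, 0.991, 0.134, 0.0]
ft_force: [-1.1, 0.4, -0.1]
opening: 0.0903
grip_force: 0.0
```

```bash
python3 - <<'E'
from h import *
print(sensors.observe()['ee_pos'])
grab('wrist','w6')
E
```

```text
[ 0.47525753 -0.3175612   0.21443767]
```

View pics/w6.png

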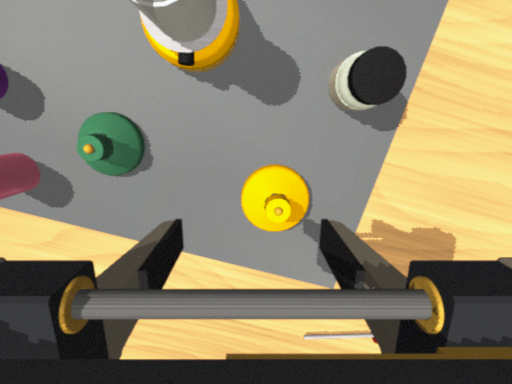

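The yellow hood is at (276,198) with its ball at (279,211); the green hood's ball is at (88,149).

```bash
python3 - <<'E'
from h import *
b=blob('w6',(20,120,100),(40,255,255),(235,160,318,238)); print(b,ray('wrist',*b[0],.0,'w6'))
im=cv2.imread('pics/w6.png'); print(cv2.cvtColor(im,cv2.COLOR_BGR2HSV)[211,262:296].tolist())
print(ray('wrist',278.5,211,.064,'w6'),ray('wrist',278.5,211,.06,'w6'),ray('wrist',88,149,.064,'w6'))
b=blob('w6',(35,60,30),(90,255,255),(70,105,150,180)); print(b,ray('wrist',*b[0],.0,'w6'))
E
```

```text
((275.56909561157227, 198.7791519165039), (66.75389099121094, 67.80538177490234), 3472.5) [ 446.49909567 -361.45741703    0.        ]
[[28, 255, 250], [28, 255, 250], [27, 255, 246], [28, 255, 245], [29, 255, 250], [29, 255, 250], [29, 255, 250], [29, 255, 250], [29, 255, 250], [29, 255, 250], [29, 255, 248], [28, 255, 241], [24, 224, 228], [22, 202, 239], [24, 196, 247], [25, 190, 250], [25, 188, 250], [24, 190, 248], [22, 194, 239], [20, 208, 215], [24, 233, 199], [28, 255, 235], [29, 255, 249], [29, 255, 250], [29, 255, 250], [29, 255, 250], [29, 255, 250], [28, 255, 250], [27, 255, 242], [23, 255, 225], [22, 255, 221], [21, 255, 220], [21, 255, 221], [21, 255, 220]]
[ 449.3123073  -358.76247643   64.        ] [ 448.10083252 -359.51798764   60.        ] [ 463.11537791 -127.6935291    64.        ]
((111.29249572753906, 144.36638641357422), (61.06631851196289, 68.94879150390625), 3223.0) [ 461.19788734 -123.57966268    0.        ]
```

{"name": "arm_command", "arguments": {
  "rows": [
    [70,-12,-20,0,0,0,0],
    [62,-13,-20,0,0,0,0],
    [62,0,0,-25,0,0,0],
    [62,0,0,-35,0,0,0],
    [62,0,0,-25,0,0,0],
    [62,0,0,-10,0,0,0],
    [62,0,0,0,0,0,0],
    [62,0,0,0,0,0,0]
  ]
}}

```text
clock: 13.22
ee_pos: [0.45, -0.3584, 0.1196]
ee_rot: [-0.0, 0.991, 0.133, 0.0]
ft_force: [-0.1, -1.1, -0.4]
opening: 0.0623
grip_force: 0.0
```

```bash
python3 - <<'E'
from h import *
print(sensors.observe()['ee_pos'])
grab('wrist','w7')
b=blob('w7',(18,120,150),(27,235,255),(200,150,300,300)); print(b,ray('wrist',*b[0],.064,'w7'))
E
```

```text
[ 0.44996112 -0.35844606  0.11962072]
((251.98307418823242, 208.75355529785156), (11.081302642822266, 11.877492904663086), 92.0) [ 448.66673747 -359.43205242   64.        ]
```

View pics/w7.png

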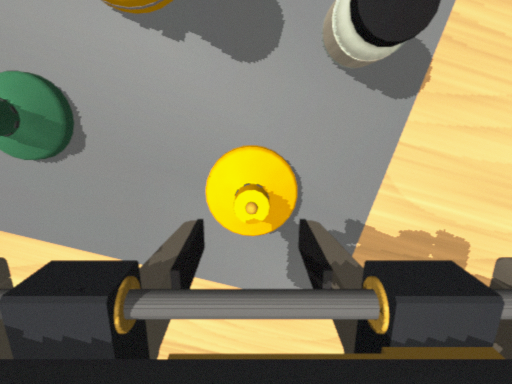

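The yellow hood's cap is centred between the fingers, ball at (252,209). Descend and grip.

{"name": "arm_command", "arguments": {
  "rows": [
    [62,-0.7,-0.8,-25,0,0,0],
    [62,0,0,-25,0,0,0],
    [62,0,0,-18,0,0,0],
    [62,0,0,-10,0,0,0],
    [62,0,0,-4.7,0,0,0],
    [50,0,0,0,0,0,0],
    [40,0,0,0,0,0,0],
    [34,0,0,0,0,0,0]
  ],
  "newtons": 20
}}

```text
clock: 13.93
ee_pos: [0.4495, -0.3602, 0.0381]
ee_rot: [0.001, 0.991, 0.132, 0.001]
ft_force: [-0.2, -0.3, 0.7]
opening: 0.0438
grip_force: 0.0
```

{"name": "arm_command", "arguments": {
  "rows": [
    [26,0,0,0,0,0,0],
    [26,0,0,0,0,0,0],
    [26,0,0,0,0,0,0],
    [26,0,0,0,0,0,0],
    [26,0,0,0,0,0,0],
    [26,0,0,0,0,0,0],
    [26,0,0,0,0,0,0],
    [26,0,0,0,0,0,0]
  ]
}}

```text
clock: 14.6
ee_pos: [0.449, -0.3599, 0.0375]
ee_rot: [0.001, 0.991, 0.132, 0.0]
ft_force: [-0.9, 0.4, 6.2]
opening: 0.0314
grip_force: 20.0
```

{"name": "arm_command", "arguments": {
  "rows": [
    [26,0,0,10,0,0,0],
    [26,0,0,25,0,0,0],
    [26,0,0,35,0,0,0],
    [26,0,0,35,0,0,0],
    [26,0,0,35,0,0,0],
    [26,0,0,35,0,0,0],
    [26,0,0,25,0,0,0],
    [26,0,0,13,0,0,0]
  ]
}}

```text
clock: 15.27
ee_pos: [0.4496, -0.3602, 0.2541]
ee_rot: [0.002, 0.991, 0.132, 0.002]
ft_force: [1.1, 0.1, -1.2]
opening: 0.0316
grip_force: 20.0
```

{"name": "arm_command", "arguments": {
  "rows": [
    [26,8,16,0,0,0,0],
    [26,15,30,0,0,0,0],
    [26,15,30,0,0,0,0],
    [26,15,30,0,0,0,0],
    [26,8,13,0,0,0,0],
    [26,0,0,0,0,0,0],
    [26,0,0,0,0,0,0],
    [26,0,0,0,0,0,0]
  ]
}}

```text
clock: 15.93
ee_pos: [0.5087, -0.2418, 0.2496]
ee_rot: [0.0, 0.991, 0.132, -0.0]
ft_force: [-0.2, -0.1, -1.3]
opening: 0.0316
grip_force: 20.0
```

```bash
python3 - <<'E'
from h import *
print(sensors.observe()['ee_pos'])
grab('wrist','w8'); grab('top','t8')
im=cv2.imread('pics/w8.png'); t=cv2.imread('pics/t8.png')
b=cv2.resize(t[130:190,290:350],(280,280),interpolation=cv2.INTER_CUBIC); b=cv2.copyMakeBorder(b,0,104,0,0,cv2.BORDER_CONSTANT)
cv2.imwrite('pics/c8.png',np.hstack([im,b]))
E
```

```text
[ 0.50866371 -0.24181349  0.24960039]
```

View pics/c8.png

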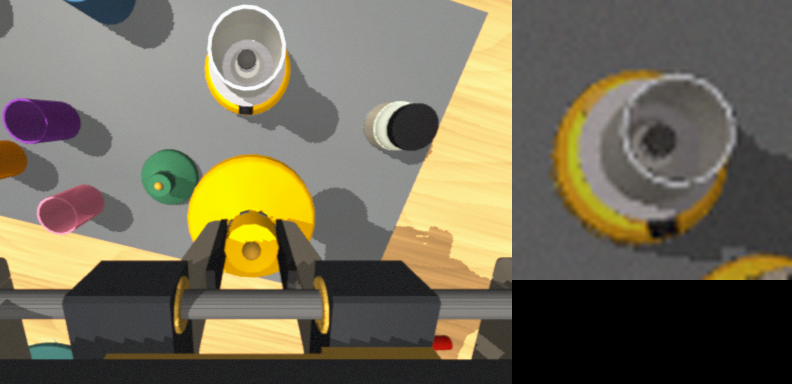

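The globe stands upright and concentric on the yellow lantern (rim centre about (247,47)); the hood hangs level in the gripper.

```bash
python3 - <<'E'
from h import *
for lo in (200,215,230):
    b=blob('w8',(0,0,lo),(180,40,255),(200,0,295,92)); print(b,ray('wrist',*b[0],.161,'w8'))
b=blob('w8',(18,120,120),(27,235,255),(235,235,268,268)); print(b)
print(ray('wrist',247,47.5,.161,'w8'), ray('wrist',252,250,.249-.037+.064,'w8'))
b=blob('w8',(35,60,30),(90,255,255),(135,140,200,210)); print(b)
E
```

```text
((245.6357536315918, 49.99215316772461), (79.18243408203125, 90.76602935791016), 5342.5) [ 631.11123341 -203.79419443  161.        ]
((245.67410278320312, 49.965641021728516), (78.79708862304688, 90.94129180908203), 5298.5) [ 631.13929929 -203.82016163  161.        ]
((245.6833724975586, 50.23333740234375), (78.1790771484375, 90.84529113769531), 5241.5) [ 630.94299378 -203.88027898  161.        ]
((252.02887344360352, 251.440523147583), (17.369661331176758, 18.399351119995117), 233.0)
[ 633.25261043 -204.4125084   161.        ] [ 510.1104198  -241.88597985  276.        ]
((170.32204055786133, 177.56692123413086), (53.86859130859375, 56.963462829589844), 2331.0)
```

{"name": "arm_command", "arguments": {
  "rows": [
    [26,14,4,0,0,0,0],
    [26,30,9,0,0,0,0],
    [26,30,9,0,0,0,0],
    [26,30,9,0,0,0,0],
    [26,20,5.3,0,0,0,0],
    [26,0,0,0,0,0,0],
    [26,0,0,-15,0,0,0],
    [26,0,0,-20,0,0,0]
  ]
}}

```text
clock: 16.7
ee_pos: [0.634, -0.206, 0.2156]
ee_rot: [0.001, 0.991, 0.132, 0.001]
ft_force: [0.1, -0.5, -1.6]
opening: 0.0314
grip_force: 20.0
```

{"name": "arm_command", "arguments": {
  "rows": [
    [26,0,0,-8,0,0,0],
    [26,0,0,-4,0,0,0],
    [26,0,0,-3,0,0,0],
    [26,0,0,-2,0,0,0],
    [26,0,0,-2,0,0,0],
    [26,0,0,-2,0,0,0],
    [26,0,0,0,0,0,0],
    [26,0,0,0,0,0,0]
  ]
}}

```text
clock: 17.37
ee_pos: [0.6336, -0.2042, 0.1939]
ee_rot: [0.0, 0.991, 0.132, 0.0]
ft_force: [0.4, 0.3, -1.6]
opening: 0.0312
grip_force: 20.0
```

Already engaging without contact force. Continue slowly.

{"name": "arm_command", "arguments": {
  "rows": [
    [26,0,0,-1.5,0,0,0],
    [26,0,0,-1.5,0,0,0],
    [26,0,0,-1.5,0,0,0],
    [26,0,0,-1,0,0,0],
    [26,0,0,-1,0,0,0],
    [26,0,0,0,0,0,0],
    [26,0,0,0,0,0,0],
    [26,0,0,0,0,0,0]
  ]
}}

```text
clock: 18.03
ee_pos: [0.6335, -0.2042, 0.1871]
ee_rot: [0.0, 0.991, 0.132, 0.0]
ft_force: [0.4, 0.8, -0.5]
opening: 0.0316
grip_force: 20.0
```

{"name": "arm_command", "arguments": {
  "rows": [
    [26,0,0,-0.5,0,0,0],
    [26,0,0,-0.5,0,0,0],
    [26,0,0,0,0,0,0],
    [26,0,0,0,0,0,0],
    [26,0,0,0,0,0,0],
    [26,0,0,0,0,0,0],
    [26,0,0,0,0,0,0],
    [26,0,0,0,0,0,0]
  ]
}}

```text
clock: 18.7
ee_pos: [0.6336, -0.2042, 0.1864]
ee_rot: [0.0, 0.991, 0.132, 0.0]
ft_force: [-0.8, 0.8, 2.5]
opening: 0.0313
grip_force: 20.0
```

Seated at the expected height. A hair more, release, rise.

{"name": "arm_command", "arguments": {
  "rows": [
    [26,0,0,-0.4,0,0,0],
    [26,0,0,0,0,0,0],
    [34,0,0,0,0,0,0],
    [37,0,0,0,0,0,0],
    [42,0,0,0,0,0,0],
    [52,0,0,0,0,0,0],
    [62,0,0,0,0,0,0],
    [62,0,0,0,0,0,0]
  ]
}}

```text
clock: 19.37
ee_pos: [0.6334, -0.2042, 0.1855]
ee_rot: [-0.0, 0.991, 0.132, -0.0]
ft_force: [0.9, -0.2, -0.3]
opening: 0.0598
grip_force: 0.0
```

{"name": "arm_command", "arguments": {
  "rows": [
    [62,0,0,8,0,0,0],
    [62,0,0,15,0,0,0],
    [62,0,0,20,0,0,0],
    [62,0,0,20,0,0,0],
    [70,-10,15,0,0,0,0],
    [80,-22,32,0,0,0,0],
    [80,-22,32,0,0,0,0],
    [80,-22,32,0,0,0,0]
  ]
}}

```text
clock: 20.03
ee_pos: [0.5566, -0.0921, 0.2493]
ee_rot: [0.0, 0.991, 0.132, 0.0]
ft_force: [0.2, 1.0, 0.5]
opening: 0.0801
grip_force: 0.0
```

{"name": "arm_command", "arguments": {
  "rows": [
    [80,-22,32,0,0,0,0],
    [80,-22,32,0,0,0,0],
    [80,-22,32,0,0,0,0],
    [80,-22,32,0,0,0,0],
    [80,-14,20,0,0,0,0],
    [80,0,0,0,0,0,0],
    [80,0,0,0,0,0,0],
    [80,0,0,0,0,0,0]
  ]
}}

```text
clock: 20.7
ee_pos: [0.4562, 0.0541, 0.2493]
ee_rot: [0.0, 0.991, 0.132, 0.001]
ft_force: [-0.2, -0.5, 0.2]
opening: 0.0797
grip_force: 0.0
```

```bash
python3 - <<'E'
from h import *
print(sensors.observe()['ee_pos'])
grab('wrist','w9'); grab('top','t9'); grab('scene','s9')
im=cv2.imread('pics/w9.png'); h=cv2.cvtColor(im,cv2.COLOR_BGR2HSV)
m=cv2.inRange(h,(5,150,80),(18,255,255))
n,l,s,c=cv2.connectedComponentsWithStats(m)
for i in range(1,n):
    if s[i,4]>100: print('orange',s[i],c[i])
m=cv2.inRange(h,(0,0,185),(180,45,255))
n,l,s,c=cv2.connectedComponentsWithStats(m)
for i in range(1,n):
    if s[i,4]>300: print('white',s[i],c[i])
# scene check of yellow hood: roof bbox
t=cv2.imread('pics/t9.png')
b=blob('t9',(20,120,100),(40,255,255),(295,130,350,190)); print(b)
E
```

```text
[0.45621012 0.05412431 0.249306  ]
orange [183 159  44  45 922] [203.57700651 182.72668113]
white [ 133    0   61   29 1117] [161.38854073  12.99104745]
white [ 460   50   52   79 1778] [484.80989876  81.79021372]
((325.09989738464355, 158.6322135925293), (33.780277252197266, 39.442073822021484), 882.0)
```

```bash
python3 - <<'E'
from h import *
print(ray('wrist',205,182,.07,'w9'))
im=cv2.imread('pics/w9.png'); h=cv2.cvtColor(im,cv2.COLOR_BGR2HSV)
print(h[182,178:234:2].tolist()); print(h[155:210:2,205].tolist())
E
```

```text
[434.405218   109.54689414  70.        ]
[[45, 3, 150], [15, 32, 161], [22, 255, 249], [18, 249, 132], [17, 244, 114], [16, 255, 110], [17, 255, 110], [17, 250, 111], [17, 231, 108], [14, 51, 100], [30, 3, 100], [90, 3, 100], [90, 3, 98], [42, 13, 100], [60, 3, 98], [75, 10, 99], [68, 10, 99], [30, 3, 98], [0, 0, 98], [0, 0, 99], [13, 36, 113], [21, 255, 244], [17, 255, 169], [16, 221, 113], [15, 79, 106], [18, 13, 102], [30, 3, 98], [15, 10, 101]]
[[30, 3, 154], [23, 14, 150], [15, 193, 165], [17, 255, 162], [17, 255, 153], [17, 255, 150], [21, 255, 245], [15, 119, 163], [75, 5, 100], [100, 8, 97], [60, 5, 99], [30, 3, 95], [60, 3, 99], [0, 0, 97], [50, 8, 101], [30, 3, 101], [75, 5, 102], [13, 23, 102], [16, 238, 137], [17, 255, 143], [16, 242, 153], [17, 255, 158], [17, 255, 163], [17, 255, 165], [17, 255, 185], [21, 226, 249], [17, 11, 158], [60, 2, 150]]
```

```bash
python3 - <<'E'
from h import *
b=blob('w9',(19,120,205),(25,255,255),(170,150,240,215)); print(b,ray('wrist',*b[0],.07,'w9'))
b=blob('w2',(19,120,205),(25,255,255),(360,195,445,270)); print(b,ray('wrist',*b[0],.07,'w2'))
E
```

```text
((204.35632705688477, 204.21056747436523), (4.1067962646484375, 17.22889518737793), 19.0) [405.07670073 103.78623998  70.        ]
((433.15162658691406, 240.53013610839844), (3.8298046588897705, 13.733441352844238), 13.0) [440.8365714   91.93627426  70.        ]
```

```bash
cat >> h.py <<'E'
def ring(tag,lo,hi,box):
    im=cv2.imread(f'pics/{tag}.png'); u0,v0,u1,v1=box
    m=cv2.inRange(cv2.cvtColor(im,cv2.COLOR_BGR2HSV)[v0:v1,u0:u1],np.array(lo),np.array(hi))
    p=cv2.findNonZero(m); e=cv2.fitEllipse(p); return (e[0][0]+u0,e[0][1]+v0),e[1],len(p)
E
python3 - <<'E'
from h import *
b=ring('w9',(19,120,205),(25,255,255),(170,150,240,215)); print(b,ray('wrist',*b[0],.07,'w9'))
b=ring('w2',(19,120,205),(25,255,255),(360,195,445,270)); print(b,ray('wrist',*b[0],.07,'w2'))
E
```

```text
((201.42002868652344, 185.6096534729004), (37.69182205200195, 39.61666488647461), 212) [428.55275148 112.94073304  70.        ]
((412.5205383300781, 245.13528060913086), (36.273746490478516, 43.28745651245117), 97) [428.38444938 113.50898996  70.        ]
```

{"name": "arm_command", "arguments": {
  "rows": [
    [80,-13.3,29,0,0,0,0],
    [80,-14,29,0,0,0,0],
    [80,0,0,-30,0,0,0],
    [80,0,0,-39,0,0,0],
    [80,0,0,-35,0,0,0],
    [80,0,0,-25,0,0,0],
    [80,0,0,0,0,0,0],
    [80,0,0,0,0,0,0]
  ]
}}

```text
clock: 21.52
ee_pos: [0.4279, 0.1124, 0.119]
ee_rot: [-0.0, 0.991, 0.132, -0.002]
ft_force: [-0.1, -0.6, -0.2]
opening: 0.0797
grip_force: 0.0
```

```bash
python3 - <<'E'
from h import *
print(sensors.observe()['ee_pos'])
grab('wrist','w10')
b=ring('w10',(19,120,205),(25,255,255),(200,160,310,270)); print(b,ray('wrist',*b[0],.07,'w10'))
im=cv2.imread('pics/w10.png'); t=cv2.imread('pics/s9.png'); b=cv2.resize(t[150:260,160:300],(356,280),interpolation=cv2.INTER_CUBIC)
cv2.imwrite('pics/c10.png',np.hstack([im[70:350,60:460],b]))
E
```

```text
[0.42786423 0.11237586 0.11900614]
((250.96717071533203, 208.1954002380371), (58.40781784057617, 61.06841278076172), 553) [428.77723749 112.91266229  70.        ]
```

View pics/c10.png

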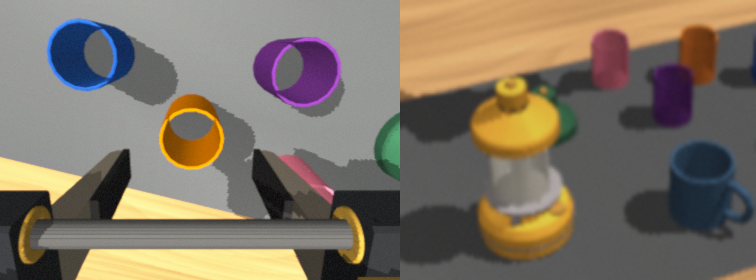

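Wrist view: the amber globe sits between the fingers, rim at crop (191,138), with neighbours clear. Scene view: yellow lantern assembled, hood level.

{"name": "arm_command", "arguments": {
  "rows": [
    [80,0,0,-25,0,0,0],
    [80,0,0,-25,0,0,0],
    [80,0,0,-22,0,0,0],
    [80,0,0,-14,0,0,0],
    [80,0,0,-6,0,0,0],
    [70,0,0,0,0,0,0],
    [62,0,0,0,0,0,0],
    [54,0,0,0,0,0,0]
  ],
  "newtons": 15
}}

```text
clock: 22.23
ee_pos: [0.4296, 0.1131, 0.0292]
ee_rot: [-0.0, 0.991, 0.132, 0.002]
ft_force: [0.4, 0.1, 0.4]
opening: 0.0619
grip_force: 0.0
```

{"name": "arm_command", "arguments": {
  "rows": [
    [48,0,0,0,0,0,0],
    [48,0,0,0,0,0,0],
    [48,0,0,0,0,0,0],
    [48,0,0,0,0,0,0],
    [48,0,0,0,0,0,0],
    [48,0,0,0,0,0,0],
    [48,0,0,0,0,0,0],
    [48,0,0,0,0,0,0]
  ]
}}

```text
clock: 22.9
ee_pos: [0.4293, 0.113, 0.0289]
ee_rot: [0.0, 0.991, 0.132, 0.001]
ft_force: [-0.2, -0.8, 7.1]
opening: 0.0541
grip_force: 15.0
```

{"name": "arm_command", "arguments": {
  "rows": [
    [48,0,0,8,0,0,0],
    [48,0,0,16,0,0,0],
    [48,0,0,26,0,0,0],
    [48,0,0,32,0,0,0],
    [48,0,0,32,0,0,0],
    [48,0,0,32,0,0,0],
    [48,0,0,26,0,0,0],
    [48,0,0,15,0,0,0]
  ]
}}

```text
clock: 23.57
ee_pos: [0.4289, 0.1133, 0.2181]
ee_rot: [0.0, 0.991, 0.133, 0.002]
ft_force: [0.5, -0.3, -1.8]
opening: 0.054
grip_force: 15.0
```

{"name": "arm_command", "arguments": {
  "rows": [
    [48,14,5,0,0,0,0],
    [48,25,9,0,0,0,0],
    [48,25,9,0,0,0,0],
    [48,24,9,0,0,0,0],
    [48,13.5,5,0,0,0,0],
    [48,0,0,0,0,0,0],
    [48,0,0,0,0,0,0],
    [48,0,0,0,0,0,0]
  ]
}}

```text
clock: 24.23
ee_pos: [0.5284, 0.1495, 0.2145]
ee_rot: [0.0, 0.991, 0.133, -0.001]
ft_force: [0.5, 0.2, -1.9]
opening: 0.0543
grip_force: 15.0
```

```bash
cat >> h.py <<'E'
def comps(tag,lo,hi,amin):
    h=cv2.cvtColor(cv2.imread(f'pics/{tag}.png'),cv2.COLOR_BGR2HSV)
    n,l,s,c=cv2.connectedComponentsWithStats(cv2.inRange(h,np.array(lo),np.array(hi)))
    for i in range(1,n):
        if s[i,4]>amin: print(s[i],c[i].round(1))
E
python3 - <<'E'
from h import *
print(sensors.observe()['ee_pos'])
grab('wrist','w11')
comps('w11',(0,0,170),(180,50,255),300); print('g');comps('w11',(40,80,30),(90,255,255),300)
c=get_calibration('wrist')
E
```

```text
[0.52836095 0.14946527 0.21450868]
[   4    0  175   48 3463] [96.3 16.7]
[ 196   37   75   78 4136] [232.2  75.9]
g
[   0   13   39   48 1343] [17.4 37.1]
[188  30  38  83 697] [199.8  70.2]
[ 215   30   65   99 1494] [256.2  91.1]
[ 390  235   59   33 1208] [420.2 249.9]
```

```bash
python3 - <<'E'
from h import *
b=blob('w11',(0,0,170),(180,50,255),(185,30,285,125)); print(b,ray('wrist',*b[0],.066,'w11'))
b=blob('w1',(0,0,170),(180,50,255),(200,75,310,190)); print('yellow ref',ray('wrist',*b[0],.066,'w1'))
b=blob('w2',(0,0,170),(180,50,255),(370,0,465,95)); print(b,ray('wrist',*b[0],.066,'w2'))
im=cv2.imread('pics/w11.png')
cv2.imwrite('pics/c11.png',cv2.resize(im[10:330,140:360],None,fx=1.8,fy=1.8,interpolation=cv2.INTER_CUBIC))
E
```

```text
((233.16479110717773, 76.58730697631836), (73.90760040283203, 77.87703704833984), 4396.5) [634.09543418 198.21307958  66.        ]
yellow ref [ 634.71702475 -203.6498042    66.        ]
((416.7554130554199, 47.21868896484375), (71.5636215209961, 85.13597106933594), 3384.5) [634.11517532 198.6242884   66.        ]
```

{"name": "arm_command", "arguments": {
  "rows": [
    [48,14,6,0,0,0,0],
    [48,28,13,0,0,0,0],
    [48,28,13,0,0,0,0],
    [48,22,10,0,0,0,0],
    [48,12,6.3,0,0,0,0],
    [48,0,0,-20,0,0,0],
    [48,0,0,-25,0,0,0],
    [48,0,0,-20,0,0,0]
  ]
}}

```text
clock: 24.95
ee_pos: [0.6328, 0.1976, 0.1487]
ee_rot: [0.0, 0.991, 0.133, -0.0]
ft_force: [0.3, 0.0, -2.6]
opening: 0.0539
grip_force: 15.0
```

{"name": "arm_command", "arguments": {
  "rows": [
    [48,0,0,-12,0,0,0],
    [48,0,0,0,0,0,0],
    [48,0,0,0,0,0,0],
    [48,0,0,0,0,0,0],
    [48,0,0,0,0,0,0],
    [48,0,0,0,0,0,0],
    [48,0,0,0,0,0,0],
    [48,0,0,0,0,0,0]
  ]
}}

```text
clock: 25.62
ee_pos: [0.634, 0.1982, 0.1384]
ee_rot: [-0.0, 0.991, 0.132, 0.0]
ft_force: [-0.7, 0.2, -2.5]
opening: 0.054
grip_force: 15.0
```

```bash
python3 - <<'E'
from h import *
print(sensors.observe()['ee_pos'])
grab('wrist','w12')
comps('w12',(0,0,60),(180,60,170),60)if 0 else None
b=ring('w12',(19,120,205),(25,255,255),(170,150,330,330)); print(b,ray('wrist',*b[0],sensors.observe()['ee_pos'][2]-.0285+.07,'w12'))
E
```

```text
[0.63395066 0.19818601 0.13835125]
((254.56145477294922, -9.141265869140625), (131.27362060546875, 445.1533508300781), 905) [752.5395802  229.05987071 179.64642505]
```

{"name": "arm_command", "arguments": {
  "rows": [
    [48,0,0,-12,0,0,0],
    [48,0,0,-12,0,0,0],
    [48,0,0,-10,0,0,0],
    [48,0,0,-4,0,0,0],
    [48,0,0,-2,0,0,0],
    [48,0,0,-1,0,0,0],
    [48,0,0,0,0,0,0],
    [48,0,0,0,0,0,0]
  ]
}}

```text
clock: 26.33
ee_pos: [0.634, 0.1983, 0.0971]
ee_rot: [-0.0, 0.991, 0.132, 0.0]
ft_force: [0.7, 0.6, -1.4]
opening: 0.0539
grip_force: 15.0
```

{"name": "arm_command", "arguments": {
  "rows": [
    [48,0,0,-0.5,0,0,0],
    [48,0,0,-0.5,0,0,0],
    [48,0,0,-0.5,0,0,0],
    [48,0,0,-0.5,0,0,0],
    [48,0,0,0,0,0,0],
    [48,0,0,0,0,0,0],
    [48,0,0,0,0,0,0],
    [48,0,0,0,0,0,0]
  ]
}}

```text
clock: 27.0
ee_pos: [0.6338, 0.1981, 0.0951]
ee_rot: [0.0, 0.991, 0.132, 0.0]
ft_force: [-0.9, -0.9, 2.3]
opening: 0.054
grip_force: 15.0
```

{"name": "arm_command", "arguments": {
  "rows": [
    [48,0,0,-0.4,0,0,0],
    [48,0,0,0,0,0,0],
    [55,0,0,0,0,0,0],
    [58,0,0,0,0,0,0],
    [64,0,0,0,0,0,0],
    [72,0,0,0,0,0,0],
    [80,0,0,0,0,0,0],
    [80,0,0,0,0,0,0]
  ]
}}

```text
clock: 27.67
ee_pos: [0.6337, 0.1981, 0.0941]
ee_rot: [-0.0, 0.991, 0.132, -0.0]
ft_force: [-0.0, 0.4, -0.1]
opening: 0.0794
grip_force: 0.0
```

{"name": "arm_command", "arguments": {
  "rows": [
    [80,0,0,10,0,0,0],
    [80,0,0,25,0,0,0],
    [80,0,0,35,0,0,0],
    [80,0,0,35,0,0,0],
    [80,-10,-4,15.4,0,0,0],
    [80,-34,-16,0,0,0,0],
    [80,-34,-16,0,0,0,0],
    [80,-26,-12.3,0,0,0,0]
  ]
}}

```text
clock: 28.33
ee_pos: [0.5276, 0.1491, 0.2155]
ee_rot: [0.0, 0.991, 0.133, 0.0]
ft_force: [0.2, -1.7, 0.7]
opening: 0.08
grip_force: 0.0
```

{"name": "arm_command", "arguments": {
  "rows": [
    [80,0,0,0,0,0,0],
    [80,0,0,0,0,0,0],
    [80,0,0,0,0,0,0],
    [80,0,0,0,0,0,0],
    [80,0,0,0,0,0,0],
    [80,0,0,0,0,0,0],
    [80,0,0,0,0,0,0],
    [80,0,0,0,0,0,0]
  ]
}}

```text
clock: 29.0
ee_pos: [0.5298, 0.1501, 0.2144]
ee_rot: [-0.0, 0.991, 0.133, -0.0]
ft_force: [-0.1, 0.2, -0.1]
opening: 0.08
grip_force: 0.0
```

```bash
python3 - <<'E'
from h import *
print(sensors.observe()['ee_pos'])
grab('wrist','w13')
comps('w13',(19,120,205),(25,255,255),40)
E
```

```text
[0.52984424 0.15007896 0.21441938]
[196  30  65  74 677] [228.8  67.1]
[483 131  29  35 201] [495.  147.3]
[491 138  21  69 522] [501.7 170.7]
[413 286  11  47 191] [418.8 310.7]
[255 353  56   1  56] [282.5 353. ]
```

```bash
python3 - <<'E'
from h import *
b=ring('w13',(19,120,205),(25,255,255),(194,28,263,106)); print(b,ray('wrist',*b[0],.136,'w13'))
print(ray('wrist',196+32.5,30+37,.136,'w13'))
# full scale of rim: 54mm at this depth -> width px
E
```

```text
((227.92577362060547, 68.44310760498047), (60.864078521728516, 67.45331573486328), 680) [633.09422606 198.1528206  136.        ]
[634.28160428 197.96293378 136.        ]
```

Amber globe stands centred (rim at 634,198 against seat 634,198). Now the green hood.

{"name": "arm_command", "arguments": {
  "rows": [
    [62,-5,-21,0,0,0,0],
    [62,-9,-38,0,0,0,0],
    [62,-9,-38,0,0,0,0],
    [62,-9,-38,0,0,0,0],
    [62,-9,-38,0,0,0,0],
    [62,-9,-38,0,0,0,0],
    [62,-9,-38,0,0,0,0],
    [62,-8,-28,0,0,0,0]
  ]
}}

```text
clock: 29.72
ee_pos: [0.4618, -0.1306, 0.2148]
ee_rot: [0.001, 0.991, 0.131, -0.0]
ft_force: [0.8, 0.0, -0.3]
opening: 0.0622
grip_force: 0.0
```

{"name": "arm_command", "arguments": {
  "rows": [
    [62,0,0,-15,0,0,0],
    [62,0,0,-30,0,0,0],
    [62,0,0,-30,0,0,0],
    [62,0,0,-20,0,0,0],
    [62,0,0,0,0,0,0],
    [62,0,0,0,0,0,0],
    [62,0,0,0,0,0,0],
    [62,0,0,0,0,0,0]
  ]
}}

```text
clock: 30.38
ee_pos: [0.464, -0.1274, 0.1212]
ee_rot: [0.001, 0.991, 0.133, 0.001]
ft_force: [0.4, -1.0, -0.1]
opening: 0.0621
grip_force: 0.0
```

```bash
python3 - <<'E'
from h import *
print(sensors.observe()['ee_pos'])
grab('wrist','w14')
for lo in ((10,100,100),(15,100,150)):
  comps('w14',lo,(30,255,255),20); print()
E
```

```text
[ 0.46395459 -0.12737104  0.12121253]
[ 320    0   79  101 3683] [347.6  54.6]
[ 421    0   91   70 4872] [473.8  29.1]
[406  74  33  21 250] [418.6  84.4]
[245 201  13  12 125] [250.9 206.4]
[   0  242   68   46 1175] [ 25.6 261.4]
[364 277  26  57 715] [379.3 305.1]
[114 278  15  56 367] [119.2 308. ]
[131 282   7   7  27] [133.7 285.4]
[ 157  319  345   41 6541] [292.4 341.2]

[ 320    0   72  100 3468] [347.2  52.3]
[ 421    0   91   62 4061] [473.2  24.1]
[407  74  31  21 223] [418.5  84.2]
[245 201  12  12 118] [250.6 206.4]
[   0  242   67   45 1157] [ 25.6 261.2]
[374 280  15  53 330] [383.2 306.8]
[114 297  10  36 146] [117. 317.]
[ 157  319  187   41 4523] [260.7 335.6]
```

```bash
python3 - <<'E'
from h import *
print(ray('wrist',250.9,206.4,.064,'w14'))
E
```

```text
[ 464.0885755  -127.11202891   64.        ]
```

{"name": "arm_command", "arguments": {
  "rows": [
    [62,0.3,0,-25,0,0,0],
    [62,0,0,-25,0,0,0],
    [62,0,0,-18,0,0,0],
    [62,0,0,-10,0,0,0],
    [62,0,0,-5,0,0,0],
    [50,0,0,0,0,0,0],
    [40,0,0,0,0,0,0],
    [34,0,0,0,0,0,0]
  ],
  "newtons": 20
}}

```text
clock: 31.1
ee_pos: [0.464, -0.1274, 0.0378]
ee_rot: [0.0, 0.991, 0.132, 0.001]
ft_force: [0.2, -0.4, -0.7]
opening: 0.0439
grip_force: 0.0
```

{"name": "arm_command", "arguments": {
  "rows": [
    [26,0,0,0,0,0,0],
    [26,0,0,0,0,0,0],
    [26,0,0,0,0,0,0],
    [26,0,0,0,0,0,0],
    [26,0,0,0,0,0,0],
    [26,0,0,0,0,0,0],
    [26,0,0,0,0,0,0],
    [26,0,0,0,0,0,0]
  ]
}}

```text
clock: 31.77
ee_pos: [0.4636, -0.1275, 0.0375]
ee_rot: [0.0, 0.991, 0.132, 0.001]
ft_force: [-0.5, 0.2, 5.7]
opening: 0.0315
grip_force: 20.0
```

{"name": "arm_command", "arguments": {
  "rows": [
    [26,0,0,10,0,0,0],
    [26,0,0,25,0,0,0],
    [26,0,0,35,0,0,0],
    [26,0,0,35,0,0,0],
    [26,0,0,35,0,0,0],
    [26,0,0,35,0,0,0],
    [26,0,0,25,0,0,0],
    [26,0,0,3,0,0,0]
  ]
}}

```text
clock: 32.43
ee_pos: [0.4654, -0.1275, 0.245]
ee_rot: [0.002, 0.991, 0.133, 0.004]
ft_force: [1.1, 0.1, -0.7]
opening: 0.0314
grip_force: 20.0
```

{"name": "arm_command", "arguments": {
  "rows": [
    [26,8,15,0,0,0,0],
    [26,15,29,0,0,0,0],
    [26,18,34,0,0,0,0],
    [26,18,34,0,0,0,0],
    [26,18,34,0,0,0,0],
    [26,18,34,0,0,0,0],
    [26,18,34,0,0,0,0],
    [26,18,34,0,0,0,0]
  ]
}}

```text
clock: 33.1
ee_pos: [0.5938, 0.1222, 0.2387]
ee_rot: [0.0, 0.991, 0.132, -0.001]
ft_force: [0.0, 0.1, -0.8]
opening: 0.0315
grip_force: 20.0
```

{"name": "arm_command", "arguments": {
  "rows": [
    [26,18,34,0,0,0,0],
    [26,13.7,27,0,0,0,0],
    [26,8,16,0,0,0,0],
    [26,0,0,0,0,0,0],
    [26,0,0,-20,0,0,0],
    [26,0,0,-20,0,0,0],
    [26,0,0,-12,0,0,0],
    [26,0,0,0,0,0,0]
  ]
}}

```text
clock: 33.77
ee_pos: [0.6314, 0.1958, 0.1839]
ee_rot: [0.001, 0.991, 0.132, -0.003]
ft_force: [-0.5, -0.5, -1.5]
opening: 0.0318
grip_force: 20.0
```

{"name": "arm_command", "arguments": {
  "rows": [
    [26,0,0,-6,0,0,0],
    [26,0,0,-4,0,0,0],
    [26,0,0,-3,0,0,0],
    [26,0,0,-2,0,0,0],
    [26,0,0,-2,0,0,0],
    [26,0,0,-2,0,0,0],
    [26,0,0,0,0,0,0],
    [26,0,0,0,0,0,0]
  ]
}}

```text
clock: 34.43
ee_pos: [0.6337, 0.1979, 0.1688]
ee_rot: [-0.0, 0.991, 0.132, 0.0]
ft_force: [-0.4, 1.4, -0.7]
opening: 0.0309
grip_force: 20.0
```

{"name": "arm_command", "arguments": {
  "rows": [
    [26,0,0,-1.5,0,0,0],
    [26,0,0,-1.5,0,0,0],
    [26,0,0,-1.5,0,0,0],
    [26,0,0,-1,0,0,0],
    [26,0,0,-1,0,0,0],
    [26,0,0,0,0,0,0],
    [26,0,0,0,0,0,0],
    [26,0,0,0,0,0,0]
  ]
}}

```text
clock: 35.1
ee_pos: [0.6338, 0.1978, 0.1622]
ee_rot: [-0.0, 0.991, 0.132, 0.0]
ft_force: [-0.0, 0.1, -1.5]
opening: 0.0316
grip_force: 20.0
```

{"name": "arm_command", "arguments": {
  "rows": [
    [26,0,0,-0.5,0,0,0],
    [26,0,0,-0.4,0,0,0],
    [26,0,0,0,0,0,0],
    [26,0,0,0,0,0,0],
    [26,0,0,0,0,0,0],
    [26,0,0,0,0,0,0],
    [26,0,0,0,0,0,0],
    [26,0,0,0,0,0,0]
  ]
}}

```text
clock: 35.77
ee_pos: [0.6338, 0.1978, 0.1614]
ee_rot: [0.0, 0.991, 0.132, 0.0]
ft_force: [-0.7, 0.4, 0.4]
opening: 0.0315
grip_force: 20.0
```

Seated at the expected height (161.5). A hair more, release, and withdraw.

{"name": "arm_command", "arguments": {
  "rows": [
    [26,0,0,-0.5,0,0,0],
    [26,0,0,0,0,0,0],
    [26,0,0,0,0,0,0],
    [34,0,0,0,0,0,0],
    [37,0,0,0,0,0,0],
    [42,0,0,0,0,0,0],
    [52,0,0,0,0,0,0],
    [62,0,0,0,0,0,0]
  ]
}}

```text
clock: 36.43
ee_pos: [0.6336, 0.1978, 0.1604]
ee_rot: [0.0, 0.991, 0.133, -0.0]
ft_force: [-0.2, 0.9, 0.0]
opening: 0.0533
grip_force: 0.0
```

{"name": "arm_command", "arguments": {
  "rows": [
    [62,0,0,8,0,0,0],
    [62,0,0,15,0,0,0],
    [62,0,0,25,0,0,0],
    [62,0,0,35,0,0,0],
    [62,-5,-15,7,0,0,0],
    [62,-12,-32,0,0,0,0],
    [62,-12,-36,0,0,0,0],
    [62,-12,-36,0,0,0,0]
  ]
}}

```text
clock: 37.1
ee_pos: [0.5922, 0.0783, 0.2516]
ee_rot: [-0.0, 0.991, 0.133, 0.001]
ft_force: [0.9, 0.2, 0.4]
opening: 0.0618
grip_force: 0.0
```

{"name": "arm_command", "arguments": {
  "rows": [
    [62,-12,-36,0,0,0,0],
    [62,-12,-36,0,0,0,0],
    [62,-12,-20,0,0,0,0],
    [62,-12,0,0,0,0,0],
    [62,0,0,0,0,0,0],
    [62,0,0,0,0,0,0],
    [62,0,0,0,0,0,0],
    [62,0,0,0,0,0,0]
  ]
}}

```text
clock: 37.77
ee_pos: [0.5455, -0.012, 0.2511]
ee_rot: [-0.0, 0.991, 0.133, 0.0]
ft_force: [0.1, 0.1, 0.4]
opening: 0.0618
grip_force: 0.0
```

```bash
python3 - <<'E'
from h import *
print(sensors.observe()['ee_pos'])
grab('scene','s15'); grab('top','t15')
s=cv2.imread('pics/s15.png'); t=cv2.imread('pics/t15.png')
a=cv2.resize(s[145:275,100:400],(800,347),interpolation=cv2.INTER_CUBIC)
b=cv2.resize(t[110:210,80:420],(800,235),interpolation=cv2.INTER_CUBIC)
cv2.imwrite('pics/c15.png',np.vstack([a,b]))
E
```

```text
[ 0.54547036 -0.01198778  0.25106865]
```

View pics/c15.png

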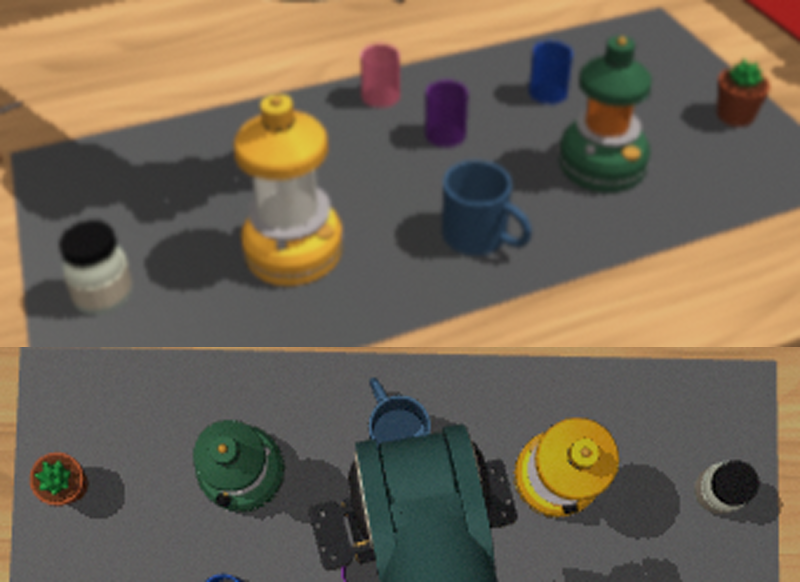

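Both lanterns are assembled: yellow at (280,180) and green at (610,110) in the scene view. The hoods are level, and the mug, jar, plant and look-alikes are in place.

```bash
python3 -c "
from h import *
print(env.finish_job())"
```

```text
the job is handed in; nothing more can be done
None
```

Both lanterns are back together in the order asked and handed in at about 38 s: each globe is upright and centred, each hood looks level and stopped at its expected seated height, and the mug, jar, plant and look-alikes were left alone.

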